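Close the loaded microtube rotor

ROBOT

A 6-joint arm with a two-finger parallel gripper is mounted at the origin on a cart in front of the work surface, level with it; the furniture and walls round the work are solid. World frame = base frame: x ahead of the robot, y to its left, z up, the work surface at z = 0. Lengths are in m, angles in degrees, forces in N, time in s.
With the tool pointing down it reaches from about 0.4 to 0.825 m from the base axis. Payload 7 kg.
Tool frame: the origin (TCP) lies midway between the tips of the shut fingers; the grasp point (between the pads) lies r.grip_depth behind it (r.grip_depth is the distance from the TCP to the grasp point, in m); z points along the fingers, y is the line along which they close (so a half turn about z gives the same grasp; the last joint's range is limited). The gripper opens to 88 mm and grips with 3 to 60 N. Pads are 19 mm wide; open, the fingers measure 130 mm over their backs; the gripper's body (78 mm by 193 mm) begins 47 mm behind the grasp point.
Start: joints at [-51.904, 20.546, 0.682, 0, -70.136, -16.507], TCP at [0.248, -0.628, 0.197] pointing down, gripper open.
Joint ranges: [-176.03, 176.03], [-82.01, 121.73], [-58.28, 71.71], [-173.87, 95.51], [-174.79, -0.11], [-173.66, 173.66]. Speed limits (degrees/s): [136.94, 136.94, 172.46, 180, 180, 180].

INTERFACE

Orientations are given as [roll, pitch, yaw] about the fixed x, y, z axes, in that order (R = Rz(yaw) Ry(pitch) Rx(roll)).
In Python, from plant import r gives the robot as it stands.
- The arm moves only by the shell command python3 drive.py 'ROWS' [OPENING] [FORCE]. ROWS is a JSON list of rows, 1 to 12 of them, each of 6 numbers: dx, dy, dz in m, then a rotation vector rx, ry, rz in degrees; each row is the pose to reach, as a shift and turn from the pose commanded when the command began, along the tool's axes at that moment; what a row does not reach only later rows make up. A row lasts 1/12 s, in which the tool goes at most 0.0417 m and 7.16 degrees, less where a joint would pass 70% of its speed; a pose out of reach is approached as far as the arm can. OPENING is the finger opening in m, set as the command begins (- or left out keeps the last). The fingers move at their own pace and stop on an object; FORCE is the grip in N (left out, the last holds). Time passes only in rows, so rows that do not move let the fingers close. It prints the time, the measured TCP pose, the force, the opening and the grip force at its end.
- r.get_state(): the state, without advancing time (a new reading comes with each control period).
- r.capture(name): name is "scene" or "side" or "wrist"; returns a dict with "frame" (400x640x3 uint8, red, green, blue), "z_map" (400x640 float32, m along the optical axis (not along the pixel's ray), 0 where there is no reading), "fx", "fy", "cx", "cy" (pixels), "cam_to_world" (4x4, takes a point from camera to world coordinates). Camera axes: x right, y down, z forward; pixel columns grow to the right and rows downward; lengths in m; the calibration is good to about 2 mm. A picture is of the moment at which its call begins.
- r.close_job(): hands the job in; it is judged then, once.
The state is a dict: "time_s": time; "joints": joint angles; "qd": joint speeds; "joint_torque": joint torques, N m; "tcp_pos": TCP position; "eef_rot": TCP orientation; "contact_force": force on the tool from outside, world axes, zero at the start; "moment": the same for the moment, N m; "gripper_width": finger opening in m; "gripper_force": force on a finger pad.
Only numpy, scipy, OpenCV 4.12 (cv2) and the standard library are available. Lean on these libraries where they do the work, as an engineer would, in place of code of your own. Each camera call takes 0.05 s, during which the arm holds its last target. There are 200 camera calls.

TASK

The centrifuge rotor on its loading stand is filled and has to be closed before it is carried to the centrifuge. Put the lid on over the centre stud with the notch in its edge over the brass drive pin, then set the brass wing nut on the stud and spin it down clockwise until it is snug and has drawn the lid fully home, flat on the metal rim all round with the rubber seal squeezed under it. Leave the other things on the bench where they are.

Things in the scene. Friction and masses are not known exactly. Their poses are not given: they have to be found in the camera images.
- rotor: dark blue-grey rotor, 154 mm across at its widest, 133 mm at its rim, with sample tubes in its hollow, on a grey round loading stand 164 mm across; all fixed to the bench, the rotor cannot turn. Origin: on its axis at bench height; z up; x points to the drive pin. The flat metal rim, where the lid rests when home, is 88 mm over the bench, from 56.5 to 66.5 mm off the axis
- seal_top (a point): centre (on the rotor's axis) of the springy black seal ring just inside the rim, 49.5 to 56 mm off the axis; its free top stands 2.5 mm above the rim, 90.5 mm over the bench. The lid laid on loose rests there; pressing it down takes about 2.5 N at first and 11 N at the rim. The point moves down with the seal
- stud_tip (a point): centre of the top of the steel stud, on the rotor's axis, 140 mm over the bench. Coarse two-start right-hand round thread, 24 mm across, lead 18 mm per turn, from 107 to 130 mm over the bench; above it a plain pilot tip 16 mm across
- drive_pin (a point): centre of the top of the upright brass drive pin in the rotor's rim: 8 mm across, 61 mm from the rotor's axis, top 97 mm over the bench (9 mm above the rim)
- rotor_lid: bright aluminium round lid, loose, about 180 g, 131 mm across, plate 5 mm thick at the edge and 8 mm at the hub, lying hub up on the bench. Origin: centre of its underside; z up. A 28 mm bore for the stud goes through hub and plate. In the edge on its +x side is a notch 13 mm wide that reaches in to 54 mm from the centre
- lid_hub (a point): centre of the top of the dark upright hub on the lid, 25 mm above the lid's underside (17 mm above the plate round it). Two flats 36 mm apart, facing the lid's +y and -y, are the grip; the hub is 45 mm long along the lid's x
- lid_notch (a point): centre of the lid's notch at the underside, 61 mm from the lid's centre along its x; right under the drive pin's top when the lid is on
- wing_nut: brass wing nut, loose, about 110 g, 60 mm high, standing wings up on the bench. Origin: centre of its underside; z up. Flange 44 mm across, hub 36 mm across and 35 mm high, open below: bore 27 mm across, 31 mm deep, with thread beads in it (18.5 mm clear between them, 5 to 14 mm above the underside). Clockwise from above moves it down, 18 mm per turn; friction holds it where it is left
- nut_fin (a point): on the nut's axis at the top of its fin, 51 mm above its underside: the upright fin, 10 mm thick across the nut's y, runs along the nut's x over the closed top of the hub (35 mm high) and rises to 60 mm at the two wings, which reach 37 mm out on either side. Grip the fin across its thickness
- nut_foot (a point): centre of the nut's underside. Set on the stud it rests on the thread 118 to 127 mm over the bench, depending on its yaw, and may lean up to 3 degrees; turned clockwise it comes down on the lid's hub and draws the lid home, when it is 113 mm over the bench: 0.35 to 0.8 turn in all. It turns freely until it meets the hub, then takes up to about 0.3 N m, and stops hard when the lid is home
- tip_rack_red: bystander: red pipette tip rack, 82 x 122 x 60 mm, loose, origin at the centre of its underside
- lab_timer: bystander: cream kitchen-type timer, 56 x 66 x 70 mm, loose, origin at the centre of its underside
- marker: bystander: white felt marker with a black cap, 128 mm long, 14 mm thick, lying along its y, loose
- dish_cover: bystander: round glass dish cover, 91 mm across, 24 mm high, loose, origin at the centre of its underside

How it is judged:
By the outcome, as a careful person would: the job done as asked, in the order asked, and still so for the second after the job is handed in, with the robot touching nothing.
It also fails if it takes over 72 s, if anything falls off the work surface, if the arm or the gripper's body presses on something with over 40 N, if the wrist force passes 120 N, or if a joint passes its speed limit or range.

## Working session

There is one attempt and no reset: what is moved stays moved. The work goes in short steps, Python scripts to look and compute and a shell command to move; the robot and the scene stay as the last step left them, time stands still between calls to the robot, and variables do not carry over. Pictures are saved under pics/ and viewed, at most 15 in all, crops included, and the job is handed in when it is done.

```bash
ls; mkdir -p pics; cat > h.py <<'E'
import numpy as np,cv2,pickle
from plant import r
def cap(n,f):
    c=r.capture(n); pickle.dump(c,open(f'pics/{f}.pkl','wb')); return c
def load(f): return pickle.load(open(f'pics/{f}.pkl','rb'))
def world(c):
    z=c['z_map'];v,u=np.mgrid[:z.shape[0],:z.shape[1]]
    p=np.stack([(u-c['cx'])/c['fx']*z,(v-c['cy'])/c['fy']*z,z],-1)
    T=np.array(c['cam_to_world']);return p@T[:3,:3].T+T[:3,3]
def save(c,f,box=None,k=1):
    im=c['frame'][...,::-1]
    if box: a,b,d,e=box; im=im[b:e,a:d]
    cv2.imwrite(f'pics/{f}.png',cv2.resize(im,None,fx=k,fy=k,interpolation=cv2.INTER_CUBIC))
E
python3 - <<'E'
from h import *
a=cap('scene','s0');b=cap('side','d0')
im=np.vstack([a['frame'],b['frame']])[...,::-1]
cv2.imwrite('pics/a.png',cv2.resize(im,(480*1,600)))
save(a,'s0');save(b,'d0')
for c in(a,b): print(np.round(c['cam_to_world'],3),c['fx'])
s=r.get_state();print(s['tcp_pos'],s['eef_rot'],s['gripper_width'],r.grip_depth,s['time_s'])
E
```

```text
drive.py
pics
plant.py
[[ 0.851 -0.217  0.478 -0.176]
 [-0.526 -0.359  0.771 -1.302]
 [ 0.004 -0.908 -0.42   0.805]
 [ 0.     0.     0.     1.   ]] 429.8711479213907
[[-0.949 -0.197  0.247  0.304]
 [-0.316  0.607 -0.73   0.813]
 [-0.006 -0.77  -0.638  0.844]
 [ 0.     0.     0.     1.   ]] 369.1604668134932
[ 0.24814594 -0.62720079  0.19571236] [ 1.79913137e+02 -1.06190773e-02 -1.58413394e+02] 0.0878679444894283 0.0188 0.1
```

View pics/s0.png

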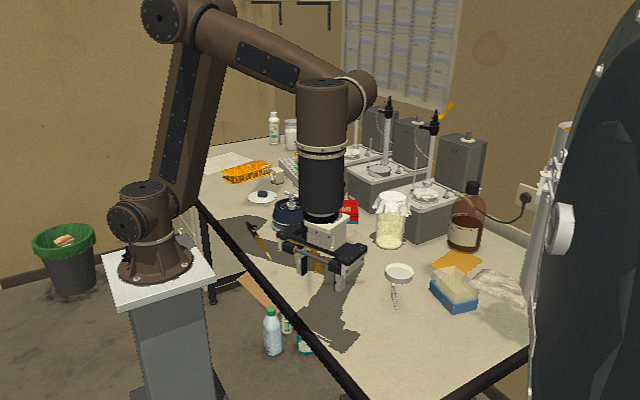

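View pics/d0.png

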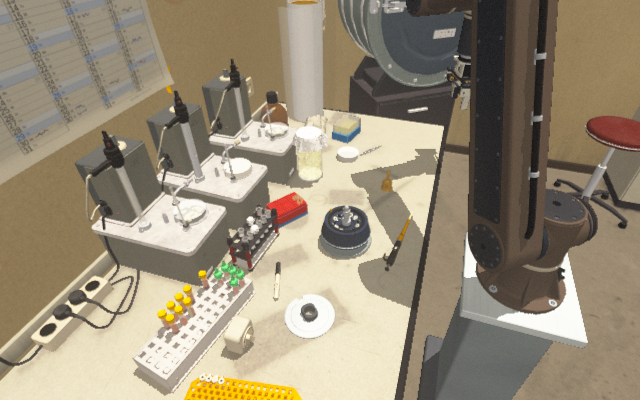

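The side view shows the rotor at (346,230) with its stud at (346,212), the nut at (387,184), the lid at (310,315), and the marker and timer nearby. In the scene view the nut is at (319,266) and the lid at (262,196). Next I'll measure from depth and take an enlarged crop.

```bash
python3 - <<'E'
from h import *
d=load('d0');s=load('s0');save(d,'d0c',(270,150,430,350),3)
W=world(d)
for n,(u,v) in dict(stud=(346,208),nut=(387,184),lidhub=(309,307),plate=(290,320)).items(): print(n,W[v,u].round(4))
W2=world(s)
for n,(u,v) in dict(nut=(319,267),lidhub=(263,193)).items(): print(n,W2[v,u].round(4))
# lid: points by height near
def blob(W,c,rad,z0,z1):
    m=(np.hypot(W[...,0]-c[0],W[...,1]-c[1])<rad)&(W[...,2]>z0)&(W[...,2]<z1);return W[m]
for nm,w in(('side',W),('scene',W2)):
  for n,c,rad,z0,z1 in(('plate',W[320,290],.12,.003,.011),('hub',W[307,309],.05,.018,.03),('rim',W[208,346],.09,.083,.092),('stud',W[208,346],.03,.125,.145),('nuttop',W[184,387],.05,.045,.065)):
    p=blob(w,c,rad,z0,z1)
    if len(p)>5: print(nm,n,len(p),p.mean(0).round(4),p.min(0).round(3),p.max(0).round(3),np.linalg.eigh(np.cov(p[:,:2].T))[1][:,1].round(3))
E
```

```text
stud [0.5148 0.0094 0.135 ]
nut [ 0.4383 -0.2699  0.0422]
lidhub [0.5315 0.2894 0.0176]
plate [0.5687 0.3316 0.0021]
nut [ 0.4398 -0.3179  0.0176]
lidhub [0.5265 0.2888 0.0241]
side plate 1299 [0.5287 0.3067 0.0056] [0.461 0.237 0.003] [0.685 0.426 0.011] [-0.991  0.131]
side hub 135 [0.5257 0.3039 0.0231] [0.504 0.28  0.018] [0.549 0.324 0.027] [-0.63   0.777]
side rim 513 [0.5123 0.0143 0.0868] [ 0.448 -0.061  0.083] [0.58  0.072 0.092] [-0.996 -0.092]
side stud 37 [0.5134 0.0091 0.1322] [0.503 0.002 0.125] [0.525 0.018 0.14 ] [-0.997 -0.081]
side nuttop 25 [ 0.4414 -0.2867  0.0516] [ 0.435 -0.318  0.047] [ 0.448 -0.264  0.061] [-0.115  0.993]
scene plate 251 [0.5341 0.3015 0.0061] [0.455 0.232 0.003] [0.685 0.442 0.011] [-0.818 -0.576]
scene hub 40 [0.5237 0.2981 0.0219] [0.504 0.274 0.018] [0.545 0.326 0.028] [0.042 0.999]
scene rim 190 [ 0.4907 -0.0007  0.0876] [ 0.446 -0.063  0.083] [0.564 0.073 0.092] [0.207 0.978]
scene stud 20 [0.512  0.0012 0.1336] [ 0.504 -0.01   0.126] [0.523 0.013 0.14 ] [-0.33   0.944]
scene nuttop 37 [ 0.4406 -0.2881  0.0526] [ 0.434 -0.316  0.048] [ 0.448 -0.267  0.062] [-0.205  0.979]
```

View pics/d0c.png

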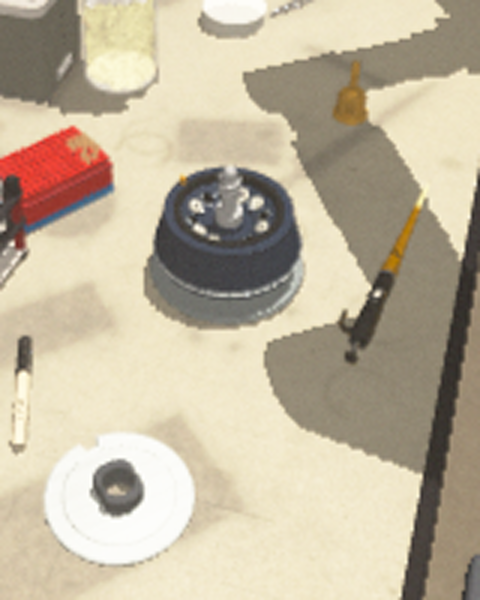

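The crop shows the drive pin at full-image pixel (331,209), the lid notch at (300,297), the stud tip at (346,207) and the nut fin seen edge-on at (388,178). From these I'll plan the wrist-camera survey.

```bash
cat >> h.py <<'E'
from scipy.spatial.transform import Rotation as R
def ray(c,u,v,z):
    T=np.array(c['cam_to_world']);d=T[:3,:3]@[(u-c['cx'])/c['fx'],(v-c['cy'])/c['fy'],1];return T[:3,3]+d*(z-T[2,3])/d[2]
def st(): 
    s=r.get_state();return np.array(s['tcp_pos']),R.from_euler('xyz',s['eef_rot'],degrees=True)
def to(p,yaw,q=None,rot=None):
    "delta row from commanded pose to p with tool down at yaw"
    a,A=q if q else st(); B=R.from_euler('xyz',[180,0,yaw],degrees=True)
    dr=(A.inv()*B).as_rotvec(degrees=True); dp=A.inv().apply(np.array(p)-a)
    print('row',dp.round(4),dr.round(2),'rows>=',max(np.linalg.norm(dp)/.0417,np.linalg.norm(dr)/7.16).round(1))
E
python3 - <<'E'
from h import *
d=load('d0');print(ray(d,331,209,.097),ray(d,300,297,.005),ray(d,346,207,.14))
c=cap('wrist','w0');p,A=st();T=np.array(c['cam_to_world'])
print(A.inv().apply(T[:3,3]-p),A.inv().as_matrix()@T[:3,:3],c['fx'])
to([.44,-.2,.36],0);to([.44,-.2,.36],180);to([.44,-.2,.36],-90)
E
```

```text
[ 0.56903353 -0.01467998  0.097     ] [0.5693983 0.2592065 0.005    ] [0.51456123 0.0107548  0.14      ]
[ 0.07260638  0.00067445 -0.18750887] [[ 8.39428640e-04 -9.63631737e-01 -2.67232430e-01]
 [ 9.99999152e-01  5.42815330e-04  1.18381534e-03]
 [-9.95704170e-04 -2.67233197e-01  9.63631375e-01]] 286.0404243394997
row [-0.3355  0.327  -0.1638] [ 3.0000e-02  9.0000e-02 -1.5842e+02] rows>= 22.1
row [-0.3355  0.327  -0.1638] [ 7.000e-02 -2.000e-02  2.158e+01] rows>= 11.9
row [-0.3355  0.327  -0.1638] [ 7.000e-02  4.000e-02 -6.842e+01] rows>= 11.9
```

```bash
python3 - <<'E'
from h import *
to([.46,-.15,.32],-70)
E
```

```text
row [-0.3725  0.3661 -0.1237] [ 6.000e-02  5.000e-02 -8.842e+01] rows>= 12.9
```

```bash
F='[-0.3725,0.3661,-0.1237,0,0,-88.4]'; python3 drive.py '[[-0.3725,0.3661,-0.1237,0,0,-88.4],[-0.3725,0.3661,-0.1237,0,0,-88.4],[-0.3725,0.3661,-0.1237,0,0,-88.4],[-0.3725,0.3661,-0.1237,0,0,-88.4],[-0.3725,0.3661,-0.1237,0,0,-88.4],[-0.3725,0.3661,-0.1237,0,0,-88.4],[-0.3725,0.3661,-0.1237,0,0,-88.4],[-0.3725,0.3661,-0.1237,0,0,-88.4],[-0.3725,0.3661,-0.1237,0,0,-88.4],[-0.3725,0.3661,-0.1237,0,0,-88.4],[-0.3725,0.3661,-0.1237,0,0,-88.4],[-0.3725,0.3661,-0.1237,0,0,-88.4]]'
python3 - <<'E'
from h import *
to([.5,.1,.32],-55)
E
```

```text
time_s: 1.15
tcp_pos: [0.4456, -0.1809, 0.3125]
eef_rot: [-180.0, -0.0, -72.1]
contact_force: [1.2, -0.8, 0.8]
gripper_width: 0.0871
gripper_force: 0.0
row [-0.2506 -0.138  -0.0075] [-3.000e-02 -1.000e-02 -1.711e+01] rows>= 6.9
```

```bash
python3 - <<'E'
from h import *
c=cap('wrist','w1');c=cap('wrist','w1');save(c,'w1');print(r.get_state()['tcp_pos'])
to([.5,.1,.32],-55)
E
```

```text
[ 0.44799072 -0.17869577  0.31330445]
row [-0.2486 -0.1362 -0.0064] [ -0.17  -0.06 -16.86] rows>= 6.8
```

View pics/w1.png

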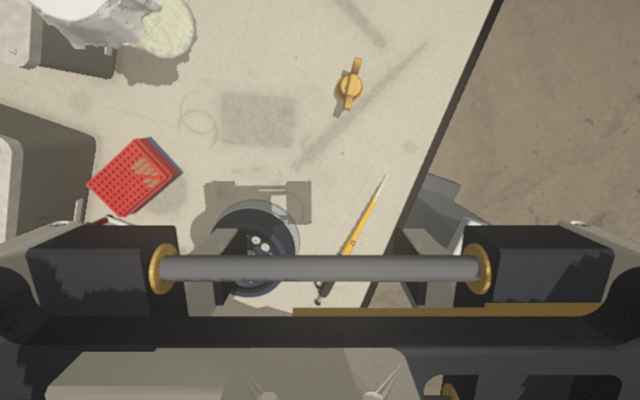

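The wrist view shows the nut at (351,85), with its fin running from (358,60) to (346,108). The gripper hides the near half of the rotor, so I'll move past it along +y and look back.

```bash
python3 drive.py '[[-0.037,-0.015,0,0,0,0],[-0.074,-0.03,0,0,0,0],[-0.111,-0.045,0,0,0,0],[-0.148,-0.06,0,0,0,0],[-0.185,-0.075,0,0,0,0],[-0.222,-0.09,0,0,0,0],[-0.259,-0.105,0,0,0,0],[-0.296,-0.12,0,0,0,0],[-0.333,-0.135,0,0,0,0],[-0.36,-0.15,0,0,0,0],[-0.36,-0.15,0,0,0,0],[-0.36,-0.15,0,0,0,0]]'
python3 - <<'E'
from h import *
c=cap('wrist','w2');print(st()[0]);save(c,'w2')
to([.47,.43,.3],-45)
E
```

```text
time_s: 2.25
tcp_pos: [0.4799, 0.2067, 0.3107]
eef_rot: [179.9, -0.0, -72.4]
contact_force: [0.4, -0.6, -0.9]
gripper_width: 0.0876
gripper_force: 0.0
[0.47989525 0.20570916 0.31108201]
row [-0.2168 -0.0583  0.0108] [ 9.000e-02 -2.000e-02 -2.744e+01] rows>= 5.4
```

View pics/w2.png

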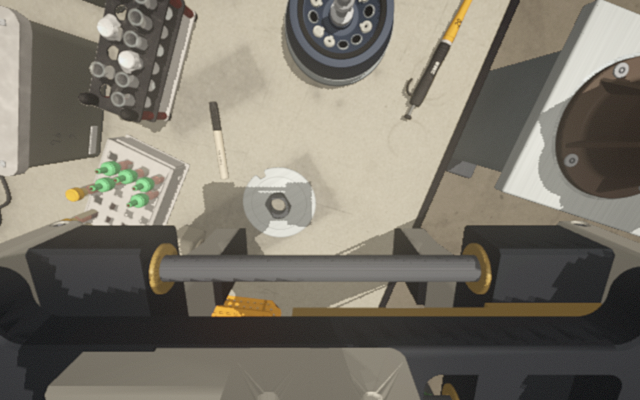

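The lid is visible at (279,203), with its notch toward the marker at about (290,173). The top edge cuts the rotor at (341,30). I'll go back a little further for a second view holding both.

```bash
python3 drive.py '[[-0.04,0,0,0,0,0],[-0.08,0,0,0,0,7],[-0.12,0,0,0,0,7],[-0.14,0,0,0,0,7],[-0.14,0,0,0,0,7],[-0.14,0,0,0,0,7]]'
python3 - <<'E'
from h import *
c=cap('wrist','w3');print(st()[0]);save(c,'w3',(160,0,520,240),2.2)
E
```

```text
time_s: 2.8
tcp_pos: [0.4377, 0.3388, 0.3116]
eef_rot: [180.0, -0.0, -79.4]
contact_force: [-0.2, 0.1, -0.1]
gripper_width: 0.0877
gripper_force: 0.0
[0.43803394 0.33813446 0.31183109]
```

View pics/w3.png

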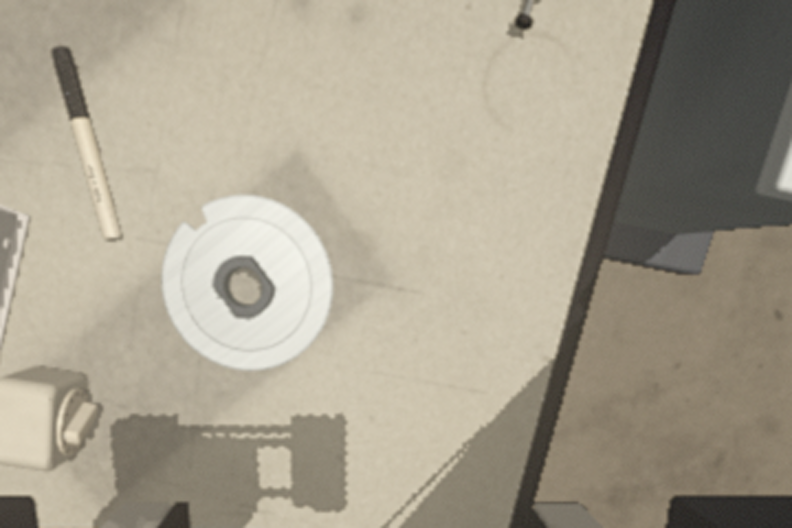

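The crop shows the lid's centre at about full-image (272,128), its notch at (249,100) and its hub flats facing lower right and upper left. The timer is at lower left, clear of the lid. I'll fit the lid, rotor, pin and nut numerically.

```bash
cat >> h.py <<'E'
from scipy.optimize import least_squares
def circ(p):
    f=lambda q:np.hypot(p[:,0]-q[0],p[:,1]-q[1])-q[2]
    return least_squares(f,[*p[:,:2].mean(0),.06],loss='soft_l1',f_scale=.001).x
def sel(W,c,rad,z0,z1): return (np.hypot(W[...,0]-c[0],W[...,1]-c[1])<rad)&(W[...,2]>z0)&(W[...,2]<z1)
E
python3 - <<'E'
from h import *
for n in('w2','w3'):
    c=load(n);W=world(c);b=c['frame'].min(-1).astype(int)
    hm=sel(W,[.526,.303],.04,.022,.029); h=W[hm]
    print(n,'hub z',np.median(h[:,2]).round(4),len(h),'bbox c',((h.min(0)+h.max(0))/2).round(4))
    rc=cv2.minAreaRect((h[:,:2]*1000).astype(np.float32));print(' rect',rc)
    pm=sel(W,[.526,.303],.085,.0025,.011);pl=W[pm];print(' plate z',np.median(pl[:,2]).round(4))
    hull=cv2.convexHull((pl[:,:2]*1000).astype(np.float32))[:,0]/1000;print(' depth circ',circ(hull).round(4))
    # image outline
    m=((b>185)&sel(W,[.526,.303],.085,-.01,.012)).astype(np.uint8)
    k=max(cv2.findContours(m,0,1)[0],key=cv2.contourArea)[:,0]
    hl=cv2.convexHull(k)[:,0]
    P=np.array([ray(c,u,v,.005) for u,v in hl]);q=circ(P);print(' img circ',q.round(4))
    K=np.array([ray(c,u,v,.005) for u,v in k]);d=K[:,:2]-q[:2];rr=np.hypot(*d.T);i=rr<q[2]-.004
    print(' notch yaw',np.degrees(np.arctan2(*d[i].mean(0)[::-1])).round(2),rr.min(),i.sum())
    s=sel(W,[.514,.008],.014,.12,.145);p=W[s]; 
    if len(p):print(' stud',len(p),p.mean(0),np.percentile(p[:,2],90))
c=load('w2');W=world(c)
p=W[sel(W,[.513,.01],.075,.085,.09)];print('rim depth',len(p),circ(p[np.hypot(p[:,0]-.513,p[:,1]-.008)>.055]))
for n in('w1','s0','d0'):
    c=load(n);W=world(c);p=W[sel(W,[.441,-.29],.05,.045,.066)];rc=cv2.minAreaRect((p[:,:2]*1000).astype(np.float32))
    print(n,'nut',len(p),p[:,2].max().round(4),rc)
E
```

```text
w2 hub z 0.0244 263 bbox c [0.5256 0.3013 0.0243]
 rect ((525.2264404296875, 301.44024658203125), (35.59095764160156, 44.618377685546875), 47.4584846496582)
 plate z 0.0057
 depth circ [0.5255 0.3015 0.0651]
 img circ [0.526  0.2989 0.063 ]
 notch yaw -62.25 0.029395987508185725 69
 stud 175 [0.51277335 0.01183143 0.12768352] 0.1355185649175059
w3 hub z 0.0242 318 bbox c [0.5257 0.3016 0.0246]
 rect ((525.634033203125, 301.79864501953125), (36.13770294189453, 44.64105224609375), 45.9796142578125)
 plate z 0.0056
 depth circ [0.5257 0.3017 0.0651]
 img circ [0.5252 0.301  0.0649]
 notch yaw -42.08 0.053387322345483906 13
rim depth 2136 [0.51375267 0.00656961 0.06098874]
w1 nut 386 0.0604 ((442.6973876953125, -303.1134033203125), (10.000080108642578, 72.18008422851562), 6.824397087097168)
s0 nut 45 0.062 ((443.18450927734375, -302.5110778808594), (12.970731735229492, 72.08924102783203), 5.898458957672119)
d0 nut 37 0.0606 ((442.9621276855469, -300.59173583984375), (9.770294189453125, 72.72310638427734), 6.393145561218262)
```

```bash
python3 - <<'E'
from h import *
W=world(load('w3'));print('timer',W[180,178],W[200,185])
to([.5257,.3016,.06],-43.3);to([.5257,.3016,.0105],-43.3)
E
```

```text
timer [0.64691941 0.39864088 0.06835439] [0.63901775 0.43283574 0.05761512]
row [ 0.0518 -0.0796  0.2518] [ 1.000e-02 -1.000e-02 -3.619e+01] rows>= 6.5
row [ 0.0518 -0.0796  0.3013] [ 1.000e-02 -1.000e-02 -3.619e+01] rows>= 7.6
```

```bash
python3 drive.py '[[0.01,-0.014,0.035,0,0,-6],[0.018,-0.028,0.07,0,0,-12],[0.026,-0.042,0.105,0,0,-18],[0.034,-0.056,0.14,0,0,-24],[0.042,-0.066,0.175,0,0,-30],[0.0518,-0.0796,0.21,0,0,-36.2],[0.0518,-0.0796,0.24,0,0,-36.2],[0.0518,-0.0796,0.2518,0,0,-36.2],[0.0518,-0.0796,0.2518,0,0,-36.2]]'
python3 - <<'E'
from h import *
to([.5257,.3016,.0108],-43.3)
c=cap('wrist','w4');W=world(c);p=W[sel(W,[.526,.303],.04,.02,.029)];print(len(p),cv2.minAreaRect((p[:,:2]*1000).astype(np.float32)))
E
```

```text
time_s: 3.6
tcp_pos: [0.5245, 0.2989, 0.0565]
eef_rot: [179.6, 0.0, -43.5]
contact_force: [-0.6, -0.1, -0.9]
gripper_width: 0.0876
gripper_force: 0.0
row [-0.001  -0.0031  0.0457] [ 0.36  0.02 -0.16] rows>= 1.1
1258 ((526.1998291015625, 301.42694091796875), (35.551719665527344, 44.764644622802734), 47.26206588745117)
```

```bash
python3 drive.py '[[0,0,0.02,0,0,0],[0,0,0.035,0,0,0],[0,0,0.042,0,0,0],[0,0,0.042,0,0,0],[0,0,0.042,0,0,0]]'
python3 - <<'E'
from h import *
r.capture('wrist');to([.5257,.3016,.0108],-43.3)
E
```

```text
time_s: 4.07
tcp_pos: [0.5264, 0.3029, 0.0194]
eef_rot: [-179.9, -0.0, -43.3]
contact_force: [-0.1, -0.7, 0.4]
gripper_width: 0.0879
gripper_force: 0.0
row [0.0005 0.0018 0.0089] [-0.13 -0.02  0.04] rows>= 0.2
```

```bash
python3 drive.py '[[0,0.001,0.005,0,0,0],[0,0.001,0.0075,0,0,0],[0,0.001,0.0075,0,0,0],[0,0.001,0.0075,0,0,0]]'
python3 drive.py '[[0,0,0,0,0,0],[0,0,0,0,0,0],[0,0,0,0,0,0],[0,0,0,0,0,0],[0,0,0,0,0,0],[0,0,0,0,0,0]]' 0.02 40
python3 drive.py '[[0,0,0,0,0,0],[0,0,0,0,0,0],[0,0,-0.003,0,0,0]]'
```

```text
time_s: 4.45
tcp_pos: [0.5249, 0.302, 0.0106]
eef_rot: [180.0, -0.0, -43.3]
contact_force: [0.1, 0.4, 0.6]
gripper_width: 0.0873
gripper_force: 0.0
time_s: 4.95
tcp_pos: [0.525, 0.302, 0.0105]
eef_rot: [180.0, -0.0, -43.3]
contact_force: [-0.1, 0.2, 0.6]
gripper_width: 0.0532
gripper_force: 0.0
time_s: 5.2
tcp_pos: [0.5246, 0.3017, 0.013]
eef_rot: [179.9, 0.0, -43.3]
contact_force: [0.4, -0.3, -0.0]
gripper_width: 0.0332
gripper_force: 0.0
```

```bash
python3 drive.py '[[0,0,0,0,0,0],[0,0,0,0,0,0],[0,0,0,0,0,0]]' 
python3 - <<'E'
from h import *
c=cap('side','d1');W=world(c);save(c,'d1',(270,260,350,350),6)
E
```

```text
time_s: 5.45
tcp_pos: [0.525, 0.3021, 0.0136]
eef_rot: [-180.0, 0.0, -43.3]
contact_force: [0.1, -1.0, -0.2]
gripper_width: 0.0207
gripper_force: 0.0
```

View pics/d1.png

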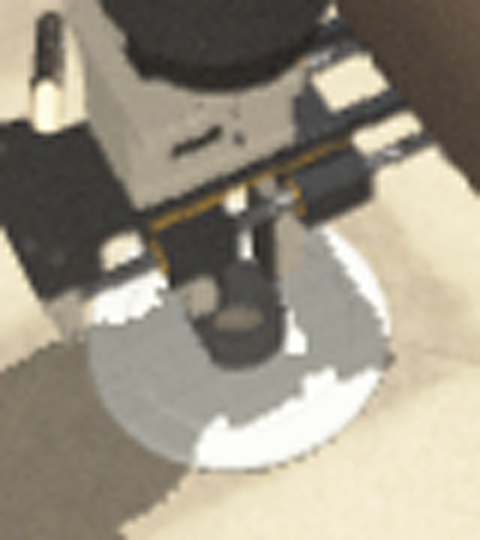

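The crop shows the hub at (238,320) with finger parts on both sides at (205,295) and (285,250). The reported width of 20 mm means the hub may not be held. I'll check the fingers' positions in depth.

```bash
python3 - <<'E'
from h import *
c=load('d1');W=world(c)
for u,v in((205,295),(210,310),(285,250),(283,270),(238,320),(238,280),(265,270),(180,300),(238,300)):
    U,V=270+u//6,260+v//6;print(u,v,W[V,U].round(4),c['frame'][V,U])
p=W[sel(W,[.525,.302],.06,.012,.075)];a=np.radians(-43.3);e=np.array([np.cos(a),np.sin(a)]);n=np.array([-e[1],e[0]])
d=p[:,:2]-[.525,.302];x=d@e;y=d@n
for z in np.arange(.012,.075,.006):
    i=abs(p[:,2]-z-.003)<.003
    if i.any():print(z.round(3),'x',x[i].min().round(3),x[i].max().round(3),'y',np.sort(y[i]).round(3)[::max(1,i.sum()//8)])
s=r.get_state();print(s['gripper_width'],s['gripper_force'],s['time_s'])
E
```

```text
205 295 [0.5308 0.3229 0.0558] [174 163 144]
210 310 [0.5284 0.3231 0.0487] [136 131 116]
285 250 [0.5047 0.2989 0.0683] [168 157 138]
283 270 [0.5048 0.2997 0.0525] [170 161 143]
238 320 [ 0.5301  0.2951 -0.0007] [131 120 107]
238 280 [0.5321 0.2876 0.0194] [81 79 77]
265 270 [0.5132 0.2991 0.0479] [61 59 52]
180 300 [0.5547 0.2967 0.0038] [143 138 128]
238 300 [0.5322 0.289  0.0033] [85 84 79]
0.012 x -0.022 0.015 y [-0.013 -0.011 -0.008 -0.005 -0.002  0.001  0.007  0.011  0.016  0.019
  0.019]
0.018 x -0.022 0.019 y [-0.016 -0.013 -0.01  -0.007 -0.002  0.003  0.009  0.014  0.019]
0.024 x -0.018 0.018 y [-0.016 -0.015 -0.013 -0.011 -0.008 -0.004  0.     0.008  0.013  0.017]
0.036 x -0.008 -0.008 y [-0.012]
0.042 x -0.011 0.0 y [-0.02  -0.011 -0.011 -0.01  -0.01   0.012  0.014]
0.048 x -0.013 0.004 y [-0.025 -0.022 -0.016 -0.01  -0.009  0.013  0.018  0.023  0.026]
0.054 x -0.014 0.004 y [-0.026 -0.023 -0.017 -0.014 -0.012 -0.01  -0.01   0.017  0.019  0.022
  0.025  0.027]
0.06 x -0.012 0.004 y [-0.026 -0.022 -0.017 -0.015 -0.01   0.014  0.017  0.022  0.027]
0.066 x -0.013 -0.003 y [-0.022 -0.02  -0.017 -0.016 -0.013 -0.012 -0.01  -0.01  -0.01   0.019
  0.022  0.024]
0.072 x -0.013 0.01 y [-0.025 -0.023 -0.02  -0.017 -0.011 -0.01 ]
0.020378752313072238 0.0 5.5
```

```bash
python3 - <<'E'
from h import *
from h import *
c=cap('scene','s1');W=world(c)
w=cap('wrist','w5');Ww=world(w)
a=np.radians(-43.3);e=np.array([np.cos(a),np.sin(a)]);n=np.array([-e[1],e[0]])
for nm,WW in(('scene',W),('wrist',Ww)):
  p=WW[sel(WW,[.525,.302],.04,.009,.075)];d=p[:,:2]-[.525,.302];x=d@e;y=d@n
  for z in np.arange(.009,.075,.006):
    i=abs(p[:,2]-z-.003)<.003
    if i.any():print(nm,z.round(3),i.sum(),'x',x[i].min().round(3),x[i].max().round(3),'y',np.sort(y[i]).round(3)[::max(1,i.sum()//6)])
a=w['frame'][...,::-1][60:400,130:500];b=c['frame'][...,::-1][150:250,210:320]
cv2.imwrite('pics/x.png',np.hstack([cv2.resize(a,(400,368)),cv2.resize(b,(400,368),interpolation=2)]))
E
```

```text
scene 0.009 20 x -0.036 0.036 y [-0.037 -0.026 -0.018 -0.014 -0.013 -0.005  0.015]
scene 0.015 22 x -0.023 0.024 y [-0.024 -0.017 -0.014 -0.01  -0.008  0.006  0.012  0.024]
scene 0.021 20 x -0.017 0.023 y [-0.019 -0.015 -0.009 -0.005  0.006  0.012  0.014]
scene 0.027 4 x -0.016 0.017 y [-0.021 -0.016 -0.014 -0.   ]
scene 0.039 3 x 0.005 0.007 y [-0.024 -0.005  0.011]
scene 0.045 9 x -0.015 0.01 y [-0.026 -0.026 -0.024 -0.012  0.009  0.009  0.017  0.024  0.031]
scene 0.051 10 x -0.007 0.011 y [-0.03  -0.029 -0.025 -0.025 -0.023 -0.022 -0.02  -0.009  0.01   0.014]
scene 0.057 13 x -0.011 0.009 y [-0.035 -0.027 -0.022 -0.013  0.006  0.014  0.018]
scene 0.063 9 x -0.004 0.008 y [-0.029 -0.029 -0.027 -0.025 -0.024 -0.018  0.01   0.021  0.021]
scene 0.069 8 x -0.009 0.011 y [-0.032 -0.032 -0.031 -0.026 -0.025 -0.025  0.019  0.02 ]
wrist 0.009 239 x -0.014 0.034 y [-0.034 -0.01  -0.006  0.     0.005  0.01   0.017]
wrist 0.015 251 x -0.014 0.024 y [-0.017 -0.01  -0.005 -0.001  0.004  0.009  0.017]
wrist 0.021 1354 x -0.018 0.024 y [-0.018 -0.011 -0.006  0.     0.006  0.011  0.018]
wrist 0.039 14 x 0.008 0.009 y [-0.014 -0.012 -0.012 -0.011  0.011  0.012  0.013]
wrist 0.045 208 x -0.006 0.011 y [-0.024 -0.018 -0.012 -0.01   0.011  0.016  0.023]
wrist 0.051 230 x -0.001 0.011 y [-0.023 -0.019 -0.013 -0.01   0.013  0.018  0.023]
wrist 0.057 261 x -0.001 0.011 y [-0.022 -0.017 -0.014  0.01   0.014  0.017  0.022]
wrist 0.063 236 x 0.003 0.011 y [-0.021 -0.017 -0.013 -0.01   0.012  0.017  0.021]
wrist 0.069 182 x 0.006 0.011 y [-0.021 -0.017 -0.013  0.01   0.012  0.017  0.02 ]
```

View pics/x.png

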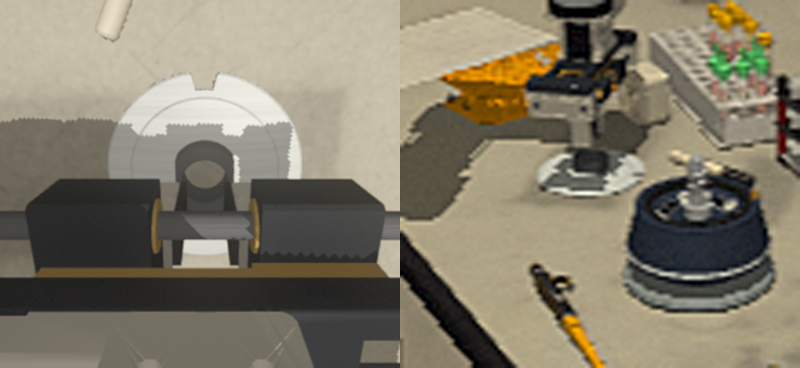

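All three views agree: the fingertips are at about z=0.041 while the reported TCP is at 0.0136, so they sit about 28 mm above it and closed over the hub. I'll open, re-measure the tips at that opening, and check the timer against the gripper body before going lower.

```bash
python3 drive.py '[[0,0,0,0,0,0],[0,0,0,0,0,0],[0,0,0,0,0,0],[0,0,0,0,0,0],[0,0,0,0,0,0],[0,0,0,0,0,0],[0,0,0,0,0,0]]' 0.06 
cat >> h.py <<'E'
def tips(W,c,yaw,lo,hi,rad=.06):
    a=np.radians(yaw);e=np.array([np.cos(a),np.sin(a)]);n=np.array([-e[1],e[0]])
    p=W[sel(W,c,rad,lo,hi)];d=p[:,:2]-c[:2];return d@e,d@n,p[:,2]
E
python3 - <<'E'
from h import *
w=cap('wrist','w6');s=cap('side','d2')
print(r.get_state()['gripper_width'],st()[0])
for q in(w,s):
  x,y,z=tips(world(q),np.array([.525,.302]),-43.3,.027,.07);i=np.argsort(z)[:10];print(np.c_[x,y,z][i].round(4))
W=world(s)
x,y,z=tips(W,np.array([.525,.302]),-43.3,.03,.16,.16)
for lo in np.arange(-.16,.16,.02):
  i=(y>lo)&(y<lo+.02)
  if i.any():
    k=(x>-.045)&(x<.045)&i
    print(lo.round(2),'all z',z[i].min().round(3),'near z',np.sort(z[k])[[0,len(z[k])//10]].round(3) if k.any() else '')
E
```

```text
time_s: 6.18
tcp_pos: [0.5249, 0.302, 0.0135]
eef_rot: [180.0, 0.0, -43.3]
contact_force: [0.0, -0.1, -0.9]
gripper_width: 0.0584
gripper_force: 0.0
0.059158875831857825 [0.52494775 0.30199945 0.01349165]
[[ 0.0075  0.0292  0.0424]
 [ 0.0083 -0.032   0.0425]
 [ 0.0082  0.0309  0.0426]
 [ 0.007  -0.0297  0.0426]
 [-0.0061  0.0292  0.0426]
 [ 0.0083 -0.0296  0.0427]
 [-0.0046  0.029   0.0429]
 [ 0.0058  0.0292  0.0429]
 [ 0.0084 -0.0313  0.043 ]
 [-0.0072  0.0291  0.043 ]]
[[-0.018   0.0132  0.0273]
 [-0.01    0.0308  0.0426]
 [-0.01    0.039   0.0442]
 [-0.0079 -0.0295  0.0449]
 [ 0.0092 -0.0297  0.0451]
 [-0.0105 -0.0339  0.0453]
 [-0.0095  0.0304  0.0458]
 [-0.0109  0.0338  0.0459]
 [ 0.0012 -0.0285  0.0472]
 [-0.0032 -0.0291  0.0478]]
-0.1 all z 0.108 near z [0.108 0.108]
-0.08 all z 0.112 near z [0.112 0.122]
-0.06 all z 0.048 near z [0.048 0.116]
-0.04 all z 0.045 near z [0.045 0.057]
-0.02 all z 0.122 near z [0.122 0.124]
-0.0 all z 0.119 near z [0.119 0.124]
0.02 all z 0.043 near z [0.043 0.057]
0.04 all z 0.048 near z [0.048 0.117]
0.06 all z 0.114 near z [0.114 0.127]
0.08 all z 0.108 near z [0.108 0.135]
0.14 all z 0.03 near z [0.03  0.036]
```

The geometry is as specified (tip to body 66 mm), but the whole tool sits 28.5 mm above the reported TCP, with xy in agreement. I'll use fingertip z = tcp z + 0.0285 from here on and descend with a force check.

```bash
python3 drive.py '[[0,0,0.015,0,0,0],[0,0,0.025,0,0,0],[0,0,0.03,0,0,0],[0,0,0.031,0,0,0],[0,0,0.031,0,0,0]]'
python3 drive.py '[[0,0,0,0,0,0],[0,0,0,0,0,0],[0,0,0,0,0,0],[0,0,0,0,0,0],[0,0,0,0,0,0],[0,0,0,0,0,0]]' 0.02 40
```

```text
time_s: 6.7
tcp_pos: [0.5247, 0.3017, -0.018]
eef_rot: [179.9, -0.0, -43.3]
contact_force: [0.8, -0.7, 0.8]
gripper_width: 0.0601
gripper_force: 0.0
time_s: 7.2
tcp_pos: [0.5251, 0.3022, -0.0171]
eef_rot: [-180.0, -0.0, -43.3]
contact_force: [-1.4, -0.5, 2.1]
gripper_width: 0.0358
gripper_force: 40.0
```

```bash
python3 - <<'E'
from h import *
to([.42,.13,.19],-43.3)
E
python3 drive.py '[[0,0,-0.02,0,0,0],[0,0,-0.055,0,0,0],[0,0,-0.09,0,0,0],[0,0,-0.125,0,0,0],[0,0,-0.16,0,0,0],[0,0,-0.18,0,0,0],[0,0,-0.18,0,0,0]]'
python3 - <<'E'
from h import *
to([.42,.13,.19],-43.3)
E
```

```text
row [ 0.0415  0.1973 -0.2072] [-0.03 -0.    0.04] rows>= 6.9
time_s: 7.78
tcp_pos: [0.5272, 0.3037, 0.1682]
eef_rot: [-179.5, -0.1, -43.2]
contact_force: [1.1, 1.1, -1.1]
gripper_width: 0.0354
gripper_force: 40.0
row [ 0.0409  0.1998 -0.0235] [-0.49 -0.06  0.07] rows>= 4.9
```

```bash
python3 drive.py '[[0.006,0.03,-0.003,0,0,0],[0.013,0.065,-0.008,0,0,0],[0.02,0.1,-0.013,0,0,0],[0.028,0.135,-0.018,0,0,0],[0.035,0.17,-0.022,0,0,0],[0.04,0.195,-0.025,0,0,0],[0.04,0.199,-0.025,0,0,0],[0.04,0.199,-0.025,0,0,0],[0.04,0.199,-0.025,0,0,0]]'
python3 - <<'E'
from h import *
w=cap('wrist','w7');s=cap('side','d3')
print(st()[0])
a=w['frame'][...,::-1][0:260,100:500];b=s['frame'][...,::-1][190:270,290:400]
cv2.imwrite('pics/y.png',np.hstack([cv2.resize(a,(462,300)),cv2.resize(b,(338,300),interpolation=2)]))
E
```

```text
time_s: 8.53
tcp_pos: [0.4177, 0.1298, 0.1874]
eef_rot: [-180.0, 0.0, -43.3]
contact_force: [0.3, 0.7, -1.9]
gripper_width: 0.0356
gripper_force: 40.0
[0.41806127 0.13029766 0.18711057]
```

View pics/y.png

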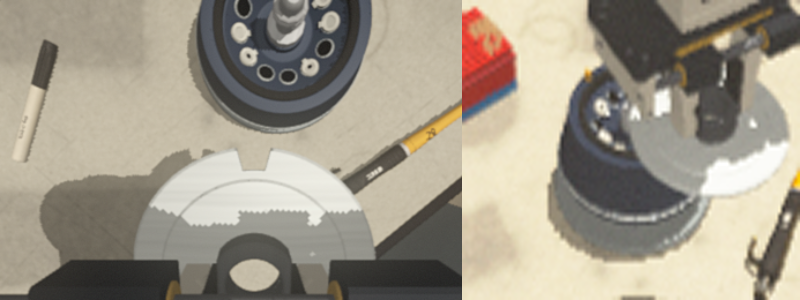

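The wrist view shows the lid held with its notch dead ahead, and the rotor cut off at the top edge. The side view shows the pin at about (331,209) beside the gripper. I'll back off and turn a bit to see the whole rotor.

```bash
python3 drive.py '[[-0.01,-0.01,-0.02,0,0,6],[-0.02,-0.02,-0.04,0,0,12],[-0.027,-0.029,-0.05,0,0,17],[-0.027,-0.029,-0.05,0,0,17],[-0.027,-0.029,-0.05,0,0,17]]'
python3 - <<'E'
from h import *
w=cap('wrist','w8');s=cap('side','d4');c=cap('scene','s4')
print(st()[0])
a=w['frame'][...,::-1][0:200,180:480];b=s['frame'][...,::-1][190:260,290:400];d=c['frame'][...,::-1][190:240,260:310]
cv2.imwrite('pics/z.png',np.vstack([cv2.resize(a,(600,400)),np.hstack([cv2.resize(b,(300,192),interpolation=2),cv2.resize(d,(300,192),interpolation=2)])]))
W=world(w)
for nm,q in(('w',w),('side',s),('scene',c)):
  W=world(q);p=W[sel(W,[.513,.008],.014,.131,.145)];
  if len(p)>3:print(nm,'stud',len(p),cv2.minEnclosingCircle((p[:,:2]*1000).astype(np.float32)),np.percentile(p[:,2],95))
  m=sel(W,[.513,.008],.07,.0925,.100);p=W[m];d=np.hypot(p[:,0]-.513,p[:,1]-.008);p=p[d>.055]
  if len(p):print(nm,'pin',len(p),p.mean(0))
  p=W[sel(W,[.513,.008],.075,.0865,.0895)]
  h=cv2.convexHull((p[:,:2]*1000).astype(np.float32))[:,0]/1000;print(nm,'rim',len(p),circ(h))
E
```

```text
time_s: 9.05
tcp_pos: [0.4182, 0.1704, 0.237]
eef_rot: [180.0, 0.0, -60.1]
contact_force: [0.2, -0.8, -1.9]
gripper_width: 0.0356
gripper_force: 40.0
[0.41743427 0.16887534 0.23623312]
w rim 2045 [0.5135299  0.0060864  0.06525983]
side stud 9 ((515.6866455078125, 5.986933708190918), 6.042069911956787) 0.1404030662214915
side pin 4 [ 0.57019143 -0.01574938  0.09582024]
side rim 113 [0.51587237 0.0085592  0.06329682]
scene stud 11 ((513.9723510742188, 4.985566139221191), 7.447471618652344) 0.1397493239711578
scene pin 7 [ 0.53816326 -0.02881167  0.09475319]
scene rim 128 [0.5131294  0.00339103 0.06559504]
```

View pics/z.png

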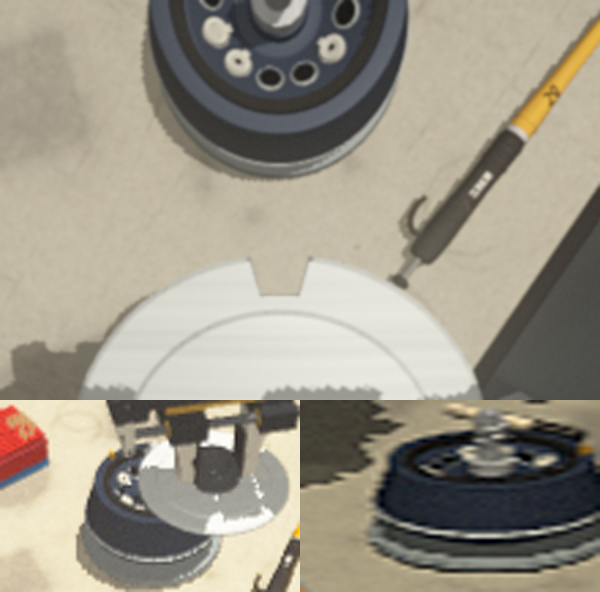

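I misjudged the direction, so the rotor's far side is still out of view. The scene crop shows the pin at full-image (308,203), and side depth gives a pin 60.7 mm from the centre at yaw −21°. I'll move closer for one confirming look on the way.

```bash
python3 - <<'E'
from h import *
c=load('s4');print(ray(c,307.8,203,.095));to([.43,.07,.237],-35)
E
```

```text
[ 0.56897227 -0.0282371   0.095     ]
row [ 0.092   0.0383 -0.0006] [ 1.400e-01  1.000e-02 -2.518e+01] rows>= 3.5
```

```bash
python3 drive.py '[[0.025,0.01,0,0,0,-6],[0.05,0.02,0,0,0,-12],[0.075,0.03,0,0,0,-18],[0.092,0.0383,0,0,0,-25.2],[0.092,0.0383,0,0,0,-25.2],[0.092,0.0383,0,0,0,-25.2]]'
python3 - <<'E'
from h import *
w=cap('wrist','w9');print(st()[0]);W=world(w);f=w['frame'].astype(int)
save(w,'w9',(160,0,480,230),2.4)
p=W[sel(W,[.5135,.006],.014,.131,.145)];print('stud',len(p),cv2.minEnclosingCircle((p[:,:2]*1000).astype(np.float32)))
p=W[sel(W,[.5135,.006],.075,.0865,.0895)];h=cv2.convexHull((p[:,:2]*1000).astype(np.float32))[:,0]/1000;print('rim',len(p),circ(h))
m=sel(W,[.5135,.006],.07,.0925,.102);d=np.hypot(W[...,0]-.5135,W[...,1]-.006);m&=d>.055;p=W[m];print('pin',len(p),p.mean(0) if len(p) else '')
b=(f[...,0]-f[...,2]>50)&sel(W,[.5135,.006],.08,.07,.11);v,u=np.nonzero(b);print('brass',len(u),u.mean(),v.mean(),W[b].mean(0) if len(u) else '')
if len(u):print(ray(w,u.mean(),v.mean(),.095))
p=W[sel(W,[.44,.07],.15,.15,.30)];print(len(p))
E
```

```text
time_s: 9.7
tcp_pos: [0.4299, 0.0692, 0.2369]
eef_rot: [179.9, 0.0, -35.2]
contact_force: [-0.5, 0.2, -1.8]
gripper_width: 0.0359
gripper_force: 40.0
[0.43006276 0.06984534 0.23700186]
stud 239 ((514.8981323242188, 5.632185935974121), 8.654618263244629)
rim 3331 [0.51412628 0.0050176  0.06606098]
pin 55 [ 0.57005966 -0.01788448  0.09575503]
brass 54 309.962962962963 22.77777777777778 [ 0.56988539 -0.01775645  0.09571512]
[ 0.57006972 -0.01785985  0.095     ]
20372
```

View pics/w9.png

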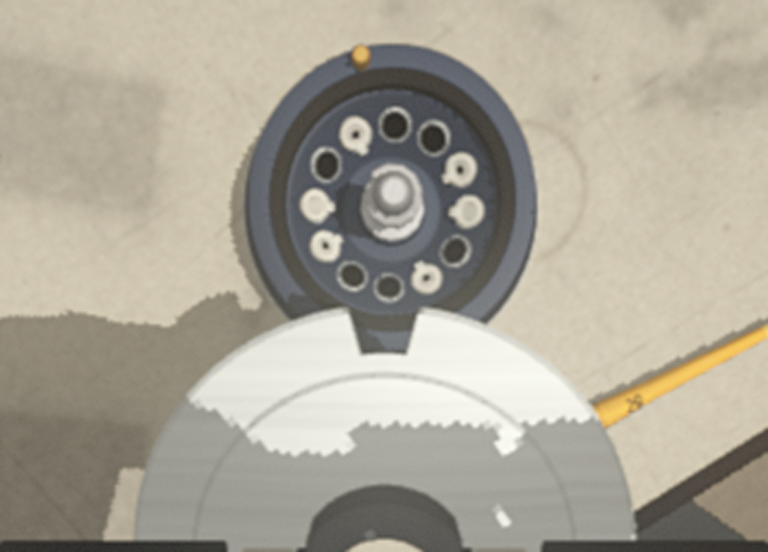

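The view shows the pin at full-image (310,23), the stud at (323,80) and the lid notch at about (320,147). I'll fit the held lid's offset from the TCP.

```bash
python3 - <<'E'
from h import *
w=load('w9');W=world(w);c0=np.array([.4301,.0697])
p=W[sel(W,c0,.075,.25,.268)];print('z',np.percentile(p[:,2],[5,50,95]))
q=circ(np.zeros((3,3))+1) if 0 else None
v,u=np.nonzero(sel(W,c0,.075,.252,.268)); m=np.zeros(W.shape[:2],np.uint8);m[v,u]=1
k=max(cv2.findContours(m,0,1)[0],key=cv2.contourArea)[:,0]
P=W[k[:,1],k[:,0]];P=P[(k[:,1]>5)]
a=np.radians(-35.2);e=np.array([np.cos(a),np.sin(a)]);n=np.array([-e[1],e[0]])
d=P[:,:2]-c0;x=d@e;y=d@n;rr=np.hypot(x,y)
h=cv2.convexHull((np.c_[x,y][(rr>.06)]*1000).astype(np.float32))[:,0]/1000;h=h[h[:,0]>.02]
f=least_squares(lambda t:np.hypot(h[:,0]-t[0],h[:,1]-t[1])-.0655,[0,0],loss='soft_l1',f_scale=.001);print('lid offset tool(x fwd,y left)',f.x,len(h))
i=(np.hypot(x-f.x[0],y-f.x[1])<.0625)&(x>.045);print('notch',i.sum(),x[i].min(),y[i].min(),y[i].max())
pp=W[sel(W,c0,.05,.272,.29)];dd=pp[:,:2]-c0;print('hub',len(pp),(dd@e).max(),(dd@n).min(),(dd@n).max())
to([.5143,.0053,.15],-22.6);to([.5143,.0053,.0755],-22.6)
E
```

```text
z [0.25762029 0.25978239 0.26190546]
lid offset tool(x fwd,y left) [ 0.0010154  -0.00064264] 42
notch 45 0.05472155796343073 -0.00825960895405706 0.007157711308798859
hub 2548 0.023964261393888082 -0.03414502541240592 0.033164574285037135
row [0.1061 0.004  0.087 ] [  0.03   0.03 -12.65] rows>= 3.3
row [0.1061 0.004  0.1615] [  0.03   0.03 -12.65] rows>= 4.6
```

```bash
python3 drive.py '[[0.03,0.001,0.015,0,0,-4],[0.06,0.002,0.03,0,0,-8],[0.09,0.003,0.05,0,0,-12.6],[0.105,0.004,0.07,0,0,-12.6],[0.105,0.004,0.07,0,0,-12.6],[0.105,0.004,0.07,0,0,-12.6],[0.105,0.004,0.07,0,0,-12.6]]'
python3 - <<'E'
from h import *
r.capture('wrist');print(st()[0])
to([.5134,.0057,.0727],-22.6)
E
```

```text
time_s: 10.33
tcp_pos: [0.5139, 0.0074, 0.1675]
eef_rot: [180.0, 0.0, -22.5]
contact_force: [0.8, -0.2, -0.7]
gripper_width: 0.0356
gripper_force: 40.0
[0.51408935 0.0075941  0.16813888]
row [0.     0.0021 0.0954] [-0.02 -0.04  0.14] rows>= 2.3
```

```bash
python3 drive.py '[[0,0.002,0.03,0,0,0],[0,0.002,0.055,0,0,0],[0,0.002,0.075,0,0,0],[0,0.002,0.085,0,0,0],[0,0.002,0.085,0,0,0],[0,0.002,0.085,0,0,0]]'
python3 drive.py '[[0,0,0.003,0,0,0],[0,0,0.006,0,0,0],[0,0,0.009,0,0,0],[0,0,0.011,0,0,0],[0,0,0.011,0,0,0]]'
```

```text
time_s: 10.88
tcp_pos: [0.5137, 0.0056, 0.0836]
eef_rot: [-180.0, -0.1, -22.4]
contact_force: [0.5, 0.5, -1.4]
gripper_width: 0.0352
gripper_force: 40.0
time_s: 11.3
tcp_pos: [0.5137, 0.0052, 0.072]
eef_rot: [-180.0, -0.1, -22.5]
contact_force: [-1.4, 1.7, 4.5]
gripper_width: 0.0356
gripper_force: 40.0
```

Contact came at underside height 0.090 with about 6 N, so the lid is on the seal and the notch has passed the pin. I'll release, lift and head for the nut.

```bash
python3 drive.py '[[0,0,0,0,0,0],[0,0,0,0,0,0],[0,0,0,0,0,0],[0,0,0,0,0,0]]' 0.07
python3 drive.py '[[0,0,-0.02,0,0,0],[0,0,-0.05,0,0,0],[0,0,-0.085,0,0,0],[0,0,-0.12,0,0,0],[0,0,-0.15,0,0,0],[0,0,-0.15,0,0,0]]' 
python3 - <<'E'
from h import *
to([.4428,-.3027,.10],-83.4)
W=world(cap('side','d5'));p=W[sel(W,[.5143,.0053],.07,.085,.1)];z=p[:,2]
A=np.c_[p[:,:2]-[.5143,.0053],np.ones(len(p))];d=np.hypot(*A[:,:2].T);i=d>.03;print(len(p),np.linalg.lstsq(A[i],z[i],rcond=None)[0],circ(cv2.convexHull((p[:,:2]*1000).astype(np.float32))[:,0]/1000))
E
```

```text
time_s: 11.63
tcp_pos: [0.5131, 0.0049, 0.0714]
eef_rot: [180.0, 0.0, -22.5]
contact_force: [0.0, -0.1, -0.7]
gripper_width: 0.0565
gripper_force: 0.0
time_s: 12.13
tcp_pos: [0.5165, 0.0053, 0.2282]
eef_rot: [-179.7, -0.5, -22.4]
contact_force: [0.3, 0.2, 0.7]
gripper_width: 0.0697
gripper_force: 0.0
row [0.0483 0.3135 0.1269] [-0.54 -0.28 60.98] rows>= 8.5
887 [ 0.00443679 -0.01524372  0.0942916 ] [0.51448888 0.0066977  0.06559393]
```

```bash
python3 drive.py '[[0.005,0.035,0.01,0,0,7],[0.01,0.07,0.025,0,0,14],[0.016,0.105,0.04,0,0,21],[0.022,0.14,0.055,0,0,28],[0.028,0.18,0.07,0,0,35],[0.034,0.22,0.085,0,0,42],[0.04,0.255,0.1,0,0,49],[0.045,0.29,0.115,0,0,56],[0.0483,0.3135,0.125,0,0,61],[0.0483,0.3135,0.125,0,0,61],[0.0483,0.3135,0.125,0,0,61]]' 
python3 - <<'E'
from h import *
w=cap('wrist','w10');W=world(w);p=W[sel(W,[.4428,-.3027],.05,.045,.066)];print(len(p),p[:,2].max() if len(p) else 0,cv2.minAreaRect((p[:,:2]*1000).astype(np.float32)) if len(p)>3 else '')
s=cap('side','d6');W=world(s);p=W[sel(W,[.4428,-.3027],.05,.045,.066)];print(len(p))
print(st()[0]);to([.4428,-.3027,.009],-83.4)
E
```

```text
time_s: 13.1
tcp_pos: [0.4361, -0.304, 0.0946]
eef_rot: [179.8, 0.1, -83.6]
contact_force: [0.7, -0.2, -0.5]
gripper_width: 0.0701
gripper_force: 0.0
1015 0.0610324001937364 ((443.04168701171875, -304.8287048339844), (9.712913513183594, 72.38841247558594), 6.232232093811035)
38
[ 0.43773141 -0.30296461  0.09609268]
row [ 0.0003 -0.0051  0.0871] [ 0.04  0.02 -0.02] rows>= 2.1
```

```bash
python3 drive.py '[[0.001,-0.0052,0.02,0,0,0],[0.001,-0.0052,0.05,0,0,0],[0.001,-0.0052,0.075,0,0,0],[0.001,-0.0052,0.086,0,0,0],[0.001,-0.0052,0.086,0,0,0],[0.001,-0.0052,0.086,0,0,0]]' 0.04
python3 drive.py '[[0,0,0,0,0,0],[0,0,0,0,0,0],[0,0,0,0,0,0],[0,0,0,0,0,0],[0,0,0,0,0,0],[0,0,0,0,0,0],[0,0,0,0,0,0],[0,0,0,0,0,0]]' 0 40
```

```text
time_s: 13.7
tcp_pos: [0.4438, -0.3028, 0.0107]
eef_rot: [180.0, -0.0, -83.3]
contact_force: [-0.2, -0.0, 0.3]
gripper_width: 0.0411
gripper_force: 0.0
time_s: 14.37
tcp_pos: [0.4435, -0.3037, 0.011]
eef_rot: [-180.0, -0.0, -83.5]
contact_force: [-0.4, 1.4, 6.3]
gripper_width: 0.0097
gripper_force: 40.0
```

```bash
python3 drive.py '[[0,0,-0.02,0,0,0],[0,0,-0.055,0,0,0],[0,0,-0.09,0,0,-7],[0,0,-0.125,0,0,-14],[0,0,-0.16,0,0,-21],[0,0,-0.18,0,0,-28],[0,0,-0.18,0,0,-35],[0,0,-0.18,0,0,-42],[0,0,-0.18,0,0,-49]]'
python3 - <<'E'
from h import *
W=world(cap('scene','s6'))
to([.44,0.0,.2],70)
to([.5143,.0055,.19],70)
E
```

```text
time_s: 15.12
tcp_pos: [0.4431, -0.3035, 0.1907]
eef_rot: [-180.0, -0.0, -34.1]
contact_force: [0.0, 0.6, -1.4]
gripper_width: 0.0097
gripper_force: 40.0
row [-0.1705 -0.251  -0.0095] [-2.0000e-02 -1.0000e-02 -1.0362e+02] rows>= 14.5
row [-0.1116 -0.2967  0.0005] [-2.0000e-02 -1.0000e-02 -1.0362e+02] rows>= 14.5
```

```bash
python3 drive.py '[[-0.009,-0.024,0,0,0,-7],[-0.018,-0.048,0,0,0,-14],[-0.027,-0.072,0,0,0,-21],[-0.036,-0.096,0,0,0,-28],[-0.045,-0.12,0,0,0,-35],[-0.054,-0.144,0,0,0,-42],[-0.063,-0.168,0,0,0,-49],[-0.072,-0.192,0,0,0,-56],[-0.081,-0.216,0,0,0,-63],[-0.09,-0.24,0,0,0,-70],[-0.099,-0.264,0,0,0,-77],[-0.108,-0.288,0,0,0,-84]]'
python3 - <<'E'
from h import *
to([.5143,.0055,.19],70)
E
```

```text
time_s: 16.17
tcp_pos: [0.5171, -0.0038, 0.1902]
eef_rot: [-180.0, 0.0, 49.7]
contact_force: [-0.0, -0.4, -0.6]
gripper_width: 0.0096
gripper_force: 40.0
row [ 0.0053 -0.0081  0.0002] [-3.000e-02  2.000e-02 -2.031e+01] rows>= 2.8
```

```bash
python3 drive.py '[[0.002,-0.003,0,0,0,-7],[0.004,-0.006,0,0,0,-14],[0.005,-0.008,0,0,0,-20],[0.005,-0.008,0.01,0,0,-20],[0.005,-0.008,0.018,0,0,-20],[0.005,-0.008,0.018,0,0,-20]]'
python3 - <<'E'
from h import *
s=cap('side','d7');c=cap('scene','s7');w=cap('wrist','w11')
p0,A=st();print(p0,A.as_euler('xyz',degrees=True),r.get_state()['joints'])
un=p0[2]-.0105
for nm,q in(('side',s),('scene',c),('wrist',w)):
  W=world(q)
  p=W[sel(W,[.5143,.0055],.026,un-.001,un+.005)]
  if len(p)>5:
    f=least_squares(lambda t:np.hypot(p[:,0]-t[0],p[:,1]-t[1])-.022,[.5143,.0055],loss='soft_l1',f_scale=.001);print(nm,'flange',len(p),f.x)
  p=W[sel(W,[.5143,.0055],.015,.132,.138)]
  if len(p)>3:
    f=least_squares(lambda t:np.hypot(p[:,0]-t[0],p[:,1]-t[1])-.008,[.5143,.0055],loss='soft_l1',f_scale=.001);print(nm,'stud',len(p),f.x)
a=s['frame'][...,::-1][180:240,300:390];b=c['frame'][...,::-1][170:220,260:335]
cv2.imwrite('pics/q.png',np.hstack([cv2.resize(a,(400,267),interpolation=2),cv2.resize(b,(400,267),interpolation=2)]))
E
```

```text
time_s: 16.67
tcp_pos: [0.5128, 0.0035, 0.1699]
eef_rot: [-179.8, 0.1, 69.2]
contact_force: [-0.1, -0.9, -0.9]
gripper_width: 0.0097
gripper_force: 40.0
[0.51424343 0.0035763  0.17213576] [-1.79967652e+02  3.89051079e-02  6.93756386e+01] [ 2.23026375e+01  6.44278498e+00 -2.13891709e+01  7.29744846e-03
 -6.22182270e+01  1.37069586e+02]
side flange 44 [0.51423602 0.00180839]
side stud 14 [0.5141933  0.00392819]
scene flange 24 [0.51362631 0.00780625]
scene stud 8 [0.51587768 0.00345964]
wrist flange 423 [0.51250485 0.0032147 ]
```

View pics/q.png

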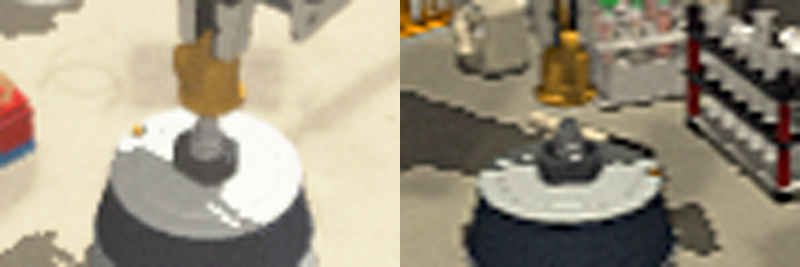

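The pin shows in the notch in both views, side crop (138,130) and scene crop (653,172). The nut hangs over the stud. I'll average the pose reading and descend gently.

```bash
python3 - <<'E'
from h import *
w=cap('wrist','w12');p0,A=st();print(p0);W=world(w);f=w['frame'].astype(int)
# nut wings in tool frame
a=np.radians(69.4);e=np.array([np.cos(a),np.sin(a)]);n=np.array([-e[1],e[0]])
p=W[sel(W,p0[:2],.05,p0[2]-.013,p0[2]+.055)&(f[...,0]-f[...,2]>40)];d=p[:,:2]-p0[:2];x=d@e;y=d@n;z=p[:,2]-p0[2]
for lo in np.arange(-.013,.055,.006):
  i=(z>=lo)&(z<lo+.006)
  if i.sum()>5:print(lo.round(3),i.sum(),x[i].min().round(4),x[i].max().round(4),y[i].min().round(4),y[i].max().round(4))
to([.5142,.0052,.151],69.4)
E
```

```text
[0.51448952 0.00370426 0.17247787]
-0.013 162 -0.0023 0.022 -0.0202 0.0227
-0.007 307 -0.0018 0.0214 -0.0193 0.0224
-0.001 61 0.0063 0.0175 -0.0157 0.0173
0.005 66 0.006 0.0178 -0.0157 0.0183
0.011 83 0.0065 0.018 -0.0151 0.0182
0.017 388 0.0064 0.0178 -0.0149 0.0173
0.023 83 0.0076 0.0154 -0.0101 0.0144
0.029 15 0.0104 0.0112 -0.0118 0.0136
0.035 612 -0.0194 0.0381 -0.0037 0.0063
0.041 825 -0.0318 0.0383 -0.0037 0.0063
0.047 313 -0.0316 0.036 -0.0037 0.006
row [ 0.0013 -0.0008  0.0215] [-0.    0.01  0.01] rows>= 0.5
```

```bash
python3 drive.py '[[0.001,0,0.01,0,0,0],[0.0013,0,0.02,0,0,0],[0.0013,0,0.024,0,0,0],[0.0013,0,0.024,0,0,0]]'
python3 drive.py '[[0,0,0.003,0,0,0],[0,0,0.006,0,0,0],[0,0,0.008,0,0,0],[0,0,0.008,0,0,0]]'
```

```text
time_s: 17.2
tcp_pos: [0.5137, 0.0049, 0.1467]
eef_rot: [-179.9, 0.1, 69.5]
contact_force: [-0.5, 0.3, -1.9]
gripper_width: 0.0094
gripper_force: 40.0
time_s: 17.53
tcp_pos: [0.5146, 0.0048, 0.1401]
eef_rot: [-180.0, 0.0, 69.5]
contact_force: [0.9, -1.5, -2.4]
gripper_width: 0.0097
gripper_force: 40.0
```

```bash
python3 drive.py '[[0,0,0.002,0,0,0],[0,0,0.003,0,0,0],[0,0,0.003,0,0,0]]'
python3 drive.py '[[0,0,0.002,0,0,0],[0,0,0.003,0,0,0],[0,0,0.003,0,0,0]]'
```

```text
time_s: 17.78
tcp_pos: [0.5148, 0.005, 0.1374]
eef_rot: [180.0, 0.0, 69.5]
contact_force: [0.4, -2.9, -1.4]
gripper_width: 0.0094
gripper_force: 40.0
time_s: 18.03
tcp_pos: [0.5147, 0.005, 0.1343]
eef_rot: [-180.0, 0.0, 69.5]
contact_force: [0.8, -4.1, -1.3]
gripper_width: 0.0097
gripper_force: 40.0
```

```bash
python3 drive.py '[[-0.0008,0.0002,0.001,0,0,0],[-0.0008,0.0002,0.002,0,0,0],[-0.0008,0.0002,0.002,0,0,0]]'
python3 drive.py '[[0,0,0.002,0,0,0],[0,0,0.003,0,0,0],[0,0,0.003,0,0,0]]'
```

```text
time_s: 18.28
tcp_pos: [0.5148, 0.0046, 0.1327]
eef_rot: [180.0, -0.0, 69.5]
contact_force: [-0.9, -1.3, 1.8]
gripper_width: 0.0094
gripper_force: 40.0
time_s: 18.53
tcp_pos: [0.5157, 0.0046, 0.1323]
eef_rot: [179.9, -0.1, 69.6]
contact_force: [-9.6, 0.7, 23.0]
gripper_width: 0.0095
gripper_force: 40.1
```

The nut met the thread at underside 0.122, inside the expected 118–127. I'll ease off and turn clockwise, following the lead of 0.3 mm per 6°.

```bash
python3 drive.py '[[0,0,-0.002,0,0,0],[0,0,-0.002,0,0,0]]'
python3 drive.py '[[0,0,0.0003,0,0,6],[0,0,0.0006,0,0,12],[0,0,0.0009,0,0,18],[0,0,0.0012,0,0,24],[0,0,0.0015,0,0,30],[0,0,0.0018,0,0,36]]'
python3 - <<'E'
from h import *
print(r.get_state()['moment'],r.get_state()['joints'][5])
E
```

```text
time_s: 18.7
tcp_pos: [0.5152, 0.0046, 0.1326]
eef_rot: [179.9, -0.1, 69.6]
contact_force: [-3.2, -0.3, 11.2]
gripper_width: 0.0097
gripper_force: 40.0
time_s: 19.2
tcp_pos: [0.5156, 0.0041, 0.1307]
eef_rot: [179.9, -0.1, 33.3]
contact_force: [-2.5, -3.3, 8.8]
gripper_width: 0.0097
gripper_force: 40.0
[-1.52143877  0.79055799  0.0331372 ] 100.87510968004422
```

```bash
python3 drive.py '[[0,0,0.0003,0,0,6],[0,0,0.0006,0,0,12],[0,0,0.0009,0,0,18],[0,0,0.0012,0,0,24],[0,0,0.0015,0,0,30],[0,0,0.0018,0,0,36],[0,0,0.0021,0,0,42],[0,0,0.0024,0,0,48],[0,0,0.0027,0,0,54],[0,0,0.003,0,0,60],[0,0,0.0033,0,0,66],[0,0,0.0036,0,0,72]]'
python3 - <<'E'
from h import *
print(r.get_state()['moment'],r.get_state()['joints'][5])
E
```

```text
time_s: 20.2
tcp_pos: [0.5154, 0.0044, 0.1271]
eef_rot: [-179.9, -0.1, -38.7]
contact_force: [-2.7, -1.7, 10.6]
gripper_width: 0.0095
gripper_force: 40.1
[-0.64817281  1.24637808  0.01731856] 28.877387734398965
```

```bash
python3 drive.py '[[0,0,0.0003,0,0,6],[0,0,0.0006,0,0,12],[0,0,0.0009,0,0,18],[0,0,0.0012,0,0,24],[0,0,0.0015,0,0,30],[0,0,0.0018,0,0,36],[0,0,0.0021,0,0,42],[0,0,0.0024,0,0,48],[0,0,0.0024,0,0,48]]' - 60
python3 - <<'E'
from h import *
print(r.get_state()['moment'],r.get_state()['joints'][5])
E
```

```text
time_s: 20.95
tcp_pos: [0.516, 0.0049, 0.1248]
eef_rot: [-179.8, 0.0, -86.8]
contact_force: [-1.5, 0.2, 9.9]
gripper_width: 0.0092
gripper_force: 60.0
[ 0.08444729  0.84419677 -0.09999106] -19.20935962300706
```

```bash
python3 drive.py '[[0,0,0.0003,0,0,6],[0,0,0.0006,0,0,12],[0,0,0.0009,0,0,18],[0,0,0.0009,0,0,18]]'
python3 - <<'E'
from h import *
print(r.get_state()['moment'])
E
python3 drive.py '[[0,0,0.0003,0,0,6],[0,0,0.0005,0,0,10],[0,0,0.0005,0,0,10]]'
python3 - <<'E'
from h import *
print(r.get_state()['moment'],r.get_state()['joints'][5])
E
```

```text
time_s: 21.28
tcp_pos: [0.5162, 0.0048, 0.124]
eef_rot: [-179.8, 0.1, -104.8]
contact_force: [-0.4, -0.0, 9.7]
gripper_width: 0.0093
gripper_force: 60.0
[-0.17617277  0.46975159 -0.0633882 ]
time_s: 21.53
tcp_pos: [0.5166, 0.0049, 0.124]
eef_rot: [-179.8, 0.1, -114.7]
contact_force: [-1.0, 0.1, 11.9]
gripper_width: 0.0091
gripper_force: 60.0
[-0.14933728  0.63190469 -0.03926711] -47.08797031342769
```

```bash
python3 drive.py '[[0,0,0.0003,0,0,6],[0,0,0.0006,0,0,12],[0,0,0.0006,0,0,12]]'
python3 - <<'E'
from h import *
s=r.get_state();print(s['moment'],s['joint_torque'])
c=cap('side','d8');W=world(c)
p=W[sel(W,[.5143,.0053],.07,.085,.1)];A=np.c_[p[:,:2]-[.5143,.0053],np.ones(len(p))];d=np.hypot(*A[:,:2].T);i=d>.03;print(len(p),np.linalg.lstsq(A[i],p[i,2],rcond=None)[0])
save(c,'d8',(300,170,390,250),6)
E
```

```text
time_s: 21.78
tcp_pos: [0.5164, 0.0048, 0.1239]
eef_rot: [-179.8, 0.1, -126.8]
contact_force: [-5.2, -0.2, 17.8]
gripper_width: 0.0092
gripper_force: 60.1
[-0.11454236  1.68527915  0.18804635] [ -0.11024156 -30.58415651  21.71262681   4.1361469    1.48512114
  -2.01745659]
826 [ 0.00589262 -0.0160995   0.09224681]
```

View pics/d8.png

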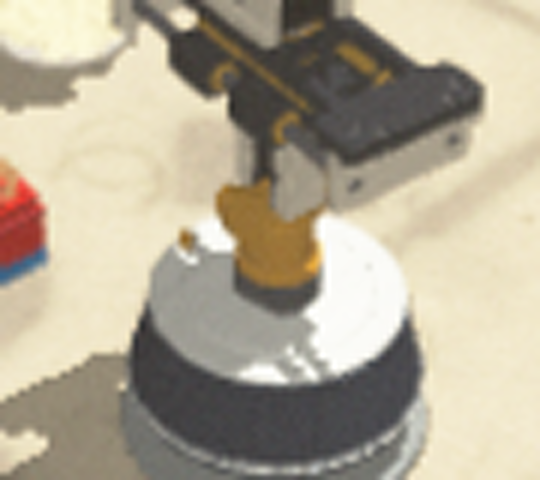

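The lid has come down 2.1 mm, with the nut on the hub and the pin in the notch at crop (186,240). Torque is starting to rise, so I'll tighten further without more downward push.

```bash
python3 drive.py '[[0,0,0,0,0,6],[0,0,0,0,0,12],[0,0,0,0,0,12]]'
python3 - <<'E'
from h import *
s=r.get_state();print(s['moment'])
E
python3 drive.py '[[0,0,0,0,0,6],[0,0,0,0,0,12],[0,0,0,0,0,12]]'
python3 - <<'E'
from h import *
s=r.get_state();print(s['moment'])
E
```

```text
time_s: 22.08
tcp_pos: [0.516, 0.0048, 0.1238]
eef_rot: [-179.9, 0.1, -138.7]
contact_force: [-6.6, 0.6, 17.9]
gripper_width: 0.0096
gripper_force: 62.1
[0.25354984 2.3089394  0.87788148]
time_s: 22.33
tcp_pos: [0.5161, 0.0048, 0.1238]
eef_rot: [-179.9, 0.2, -150.6]
contact_force: [-4.9, 0.9, 17.6]
gripper_width: 0.0107
gripper_force: 71.2
[0.29340161 2.16652398 1.53569926]
```

The hard stop is reached (1.5 N m, no more descent). I'll unwind the elastic twist a little, release and retreat straight up.

```bash
python3 drive.py '[[0,0,-0.001,0,0,-6],[0,0,-0.0015,0,0,-12],[0,0,-0.0015,0,0,-12]]'
python3 drive.py '[[0,0,0,0,0,0],[0,0,0,0,0,0],[0,0,0,0,0,0],[0,0,0,0,0,0],[0,0,0,0,0,0]]' 0.05
python3 drive.py '[[0,0,-0.015,0,0,0],[0,0,-0.04,0,0,0],[0,0,-0.08,0,0,0],[0,0,-0.12,0,0,0],[-0.02,0,-0.14,0,0,0],[-0.02,0,-0.14,0,0,0]]'
python3 - <<'E'
from h import *
s=cap('side','d9');c=cap('scene','s9');w=cap('wrist','w13')
for nm,q in(('side',s),('scene',c),('wrist',w)):
  W=world(q);p=W[sel(W,[.5143,.0053],.07,.085,.1)]
  if len(p)>50:
    A=np.c_[p[:,:2]-[.5143,.0053],np.ones(len(p))];i=np.hypot(*A[:,:2].T)>.03;print(nm,len(p),np.linalg.lstsq(A[i],p[i,2],rcond=None)[0].round(4))
  p=W[sel(W,[.5143,.0053],.05,.155,.2)]
  if len(p)>4:print(nm,'nut top',p[:,2].max(),cv2.minAreaRect((p[:,:2]*1000).astype(np.float32)))
print(r.get_state()['contact_force'])
a=s['frame'][...,::-1][170:260,290:400];b=c['frame'][...,::-1][160:240,250:350]
cv2.imwrite('pics/f.png',np.hstack([cv2.resize(a,(400,327),interpolation=2),cv2.resize(b,(400,327),interpolation=2)]))
E
```

```text
time_s: 22.58
tcp_pos: [0.5159, 0.0048, 0.1239]
eef_rot: [-179.9, 0.1, -138.2]
contact_force: [0.7, -0.5, 6.2]
gripper_width: 0.0091
gripper_force: 60.0
time_s: 23.0
tcp_pos: [0.5145, 0.0044, 0.1228]
eef_rot: [180.0, -0.0, -138.5]
contact_force: [-0.9, -0.2, -0.2]
gripper_width: 0.0367
gripper_force: 0.0
time_s: 23.5
tcp_pos: [0.5338, 0.019, 0.2687]
eef_rot: [-179.7, 0.5, -138.5]
contact_force: [1.0, 0.4, 0.5]
gripper_width: 0.0498
gripper_force: 0.0
side 811 [ 0.0037 -0.0142  0.0921]
side nut top 0.17265979430438982 ((515.1161499023438, 5.676921844482422), (72.28422546386719, 13.882589340209961), 43.30698013305664)
scene 390 [0.0108 0.0274 0.0935]
scene nut top 0.17297477907296055 ((514.7909545898438, 5.906455993652344), (80.52633666992188, 12.489925384521484), 42.07731628417969)
wrist 7081 [0.0016 0.0033 0.0933]
wrist nut top 0.17329146590443922 ((513.6847534179688, 4.108816146850586), (71.76799011230469, 9.989518165588379), 41.192813873291016)
[ 0.81541398  0.04028347 -0.51323587]
```

The nut top is at 0.173, which puts its foot at 0.113, and the lid is level at home height. The unwind may have backed the nut off a degree or two, though, so I'll regrip, snug it and release without unwinding.

```bash
python3 drive.py '[[0.02,0,0.02,0,0,0],[0.02,0,0.06,0,0,0],[0.02,0,0.1,0,0,0],[0.02,0,0.13,0,0,0],[0.02,0,0.14,0,0,0],[0.02,0,0.14,0,0,0]]'
python3 drive.py '[[0,0,0,0,0,0],[0,0,0,0,0,0],[0,0,0,0,0,0],[0,0,0,0,0,0],[0,0,0,0,0,0],[0,0,0,0,0,0],[0,0,0,0,0,0],[0,0,0,0,0,0]]' 0 60
python3 drive.py '[[0,0,0,0,0,3],[0,0,0,0,0,6],[0,0,0,0,0,6]]'
python3 - <<'E'
from h import *
s=r.get_state();print(s['moment'])
E
```

```text
time_s: 24.15
tcp_pos: [0.512, 0.0033, 0.12]
eef_rot: [179.8, -0.4, -138.5]
contact_force: [0.2, 0.0, 1.3]
gripper_width: 0.0503
gripper_force: 0.0
time_s: 24.82
tcp_pos: [0.5152, 0.0042, 0.1237]
eef_rot: [-180.0, 0.0, -138.5]
contact_force: [0.2, -2.1, 2.2]
gripper_width: 0.0093
gripper_force: 60.0
time_s: 25.07
tcp_pos: [0.5151, 0.0042, 0.1237]
eef_rot: [-179.9, 0.0, -144.5]
contact_force: [0.8, -1.9, 3.0]
gripper_width: 0.0099
gripper_force: 63.1
[-0.59843659 -0.05962509  1.0523734 ]
```

Torque reaches 1.05 N m within 6°, so the nut was already at its stop and is snug. I'll release and retreat.

```bash
python3 drive.py '[[0,0,0,0,0,0],[0,0,0,0,0,0],[0,0,0,0,0,0],[0,0,0,0,0,0],[0,0,0,0,0,0]]' 0.05
python3 drive.py '[[0,0,-0.015,0,0,0],[0,0,-0.04,0,0,0],[0,0,-0.08,0,0,0],[0,0,-0.12,0,0,0],[-0.02,0,-0.14,0,0,0],[-0.02,0,-0.14,0,0,0],[-0.02,0,-0.14,0,0,0]]'
python3 - <<'E'
from h import *
w=cap('wrist','w14');W=world(w);p=W[sel(W,[.5143,.0053],.07,.085,.1)]
A=np.c_[p[:,:2]-[.5143,.0053],np.ones(len(p))];i=np.hypot(*A[:,:2].T)>.03;print(len(p),np.linalg.lstsq(A[i],p[i,2],rcond=None)[0].round(4))
p=W[sel(W,[.5143,.0053],.05,.155,.2)];print(p[:,2].max(),cv2.minAreaRect((p[:,:2]*1000).astype(np.float32)))
print(r.get_state()['contact_force'],r.get_state()['qd'])
print(r.close_job())
E
```

```text
time_s: 25.48
tcp_pos: [0.5145, 0.0044, 0.123]
eef_rot: [180.0, -0.0, -144.5]
contact_force: [0.3, 0.7, -0.3]
gripper_width: 0.0371
gripper_force: 0.0
time_s: 26.07
tcp_pos: [0.5318, 0.0166, 0.2641]
eef_rot: [-180.0, 0.1, -144.4]
contact_force: [-0.0, 0.5, -0.9]
gripper_width: 0.0499
gripper_force: 0.0
7053 [0.0024 0.0029 0.0933]
0.1731889615786258 ((514.08349609375, 4.563398361206055), (74.06632232666016, 9.904291152954102), 41.48054504394531)
[-1.04223153  0.38579319 -0.75176131] [-0.21290884  0.49423236 -1.92393722 -0.04671895  0.25318905  0.05813144]
the job is handed in; nothing more can be done
None
```

The rotor is closed and the job is handed in at about 26 s: the lid measures level at its home height with its notch over the drive pin, and the wing nut is tight against its stop at 113 mm over the bench.

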